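# Transfer a row of sample containers to the second rack in reverse order

## Robot

A 6-joint arm with a two-finger parallel gripper is mounted at the origin on the work surface. World frame = base frame: x ahead of the robot, y to its left, z up, the work surface at z = 0. Lengths are in m, angles in rad, forces in N, time in s.
With the tool pointing down it reaches from about 0.25 to 0.775 m from the base axis. Payload 4 kg.
Tool frame: the origin (TCP) lies at the very end of the fingers, on their centre line; the grasp point (between the pads) lies 19 mm behind it; y points along the fingers, x is the direction in which the jaws open and shut, and the axes are right-handed (so a half turn about y gives the same grasp; the last joint's range is limited). The gripper opens to 94 mm and grips with 3 to 60 N. Pads are 16 mm wide; open, the fingers measure 119 mm over their backs; the gripper's body (75 mm by 177 mm) begins 78 mm behind the grasp point.
Start: joints at [1.229, 0.087, 1.371, -0, 1.684, -0.103], TCP at [0.13, 0.534, 0.206] pointing down, gripper open.
Joint ranges: [-3.1, 3.1], [-0.76, 2.03], [0.27, 2.55], [-1.08, 4.22], [0.17, 2.65], [-2.57, 2.57]. Speed limits (rad/s): [2.79, 2.79, 3.14, 3.14, 3.14, 3.14].

## Interface

Orientations are given as [roll, pitch, yaw] about the fixed x, y, z axes, in that order (R = Rz(yaw) Ry(pitch) Rx(roll)).
In Python, from bench import robot, snapshot, workorder gives the robot as it stands.
- The arm moves only by the tool play_rows, never from a script. Its argument "steps" is a list of rows, each an object of numbers: "x", "y", "z": the shift along the world's x, y, z in m; "rx", "ry", "rz": the turn, a rotation vector about the world's x, y, z in rad; "hand": the finger opening in m, from 0 to 0.094. A call has 1 to 8 rows; each row shifts and turns the commanded pose from where the row before left it; what a row does not reach is not made up. A row lasts 1/8 s, in which the tool goes at most 62.5 mm and 10.7 degrees, less where a joint would pass 70% of its speed; a pose out of reach is approached as far as the arm can. A call is refused whole if a number of a shift passes 0.0625 or a number of a turn 0.188, either way. A call with a gripper value outside its range is refused whole. The fingers move at their own pace and stop on an object; the grip force is fixed at half the most. Time passes only in rows, so rows that do not move let the fingers close. It gives the time, the measured TCP pose, the force and the opening at its end, in the units of the state.
- robot.get_obs(): the state, without advancing time (a new reading comes with each control period).
- snapshot(name): name is "scene" or "top"; returns a dict with "color" (480x640x3 uint8, red, green, blue), "range_z" (480x640 float32, m along the optical axis (not along the pixel's ray), 0 where there is no reading), "fov_y" (degrees; the focal length in pixels is half the picture's height over the tangent of half this angle, whatever the lens; pixels are square), "cx", "cy" (the principal point, pixels), "T" (4x4, takes a point from camera to world coordinates). Camera axes: x right, y down, z forward; pixel columns grow to the right and rows downward; lengths in m; the calibration is good to about 2 mm. A picture is of the moment at which its call begins.
- workorder.close_job(): hands the job in, once; it reports no verdict.
The state is a dict: "time": time; "joint_positions": joint angles; "qvel": joint speeds; "joint_torque": joint torques, N m; "tool_pos": TCP position; "ee_rot": TCP orientation; "wrist_force": force on the tool from outside, world axes, zero at the start; "wrist_torque": the same for the moment, N m; "width": finger opening in m.
Only numpy, scipy, OpenCV 4.12 (cv2) and the standard library are available. Lean on these libraries where they do the work, as an engineer would, in place of code of your own. Each camera call takes 0.05 s, during which the arm holds its last target.

## Task

The next instrument reads its rack from the other end, so move the four sample containers from the full rack into the empty rack beside it in reverse order: as seen from the robot, the leftmost goes into the rightmost pocket, the second from the left into the second from the right, and so on. Stand each one upright on the floor of its own pocket, roughly in the middle and let go, and never knock one over.

Things in the scene. Friction and masses are not known exactly. Their poses are not given: they have to be found in the camera images.
- jar_mid (a point): Grey-white plastic squat jar, 54 mm tall: straight 32 mm cylinder up to 42 mm, then a flat white cap 33 mm wide. Loose, about 62 g, round, upright at the start. The point is on its axis half-way up, 27 mm above its underside; z axis up. Grip the cylinder above the pocket walls, which reach 11 mm above its underside.
- necked_mid (a point): Grey-white plastic small bottle with a narrow neck, 62 mm tall: straight 32 mm cylinder up to 46 mm, shoulder, then a small flat white cap 21 mm wide. Loose, about 65 g, round, upright at the start. The point is on its axis half-way up, 31 mm above its underside; z axis up. Grip the cylinder above the pocket walls, which reach 11 mm above its underside.
- dropper_mid (a point): Grey-white plastic dropper bottle, 70 mm tall: straight 32 mm cylinder up to 48 mm, then a pointed (conical) white cap 22 mm wide at its foot. Loose, about 68 g, round, upright at the start. The point is on its axis half-way up, 35 mm above its underside; z axis up. Grip the cylinder above the pocket walls, which reach 11 mm above its underside.
- tube_mid (a point): Grey-white plastic tall tube, 78 mm tall: straight 32 mm cylinder up to 64 mm, then a white cap of the same width with a 12 mm grey button on top. Loose, about 71 g, round, upright at the start. The point is on its axis half-way up, 39 mm above its underside; z axis up. Grip the cylinder above the pocket walls, which reach 11 mm above its underside.
- cell_jar: Grey square pocket in the full rack in which the squat jar stands at the start (fixed to that rack, so it marks that container's old place). 54 x 54 x 14 mm outside, 48 x 48 mm inside, walls 3 mm, floor 3 mm thick. Origin: centre of its underside, 8 mm above the table; the axes are those of the full rack.
- cell_necked: Grey square pocket in the full rack in which the narrow-necked bottle stands at the start (fixed to that rack, so it marks that container's old place). 54 x 54 x 14 mm outside, 48 x 48 mm inside, walls 3 mm, floor 3 mm thick. Origin: centre of its underside, 8 mm above the table; the axes are those of the full rack.
- cell_dropper: Grey square pocket in the full rack in which the dropper bottle stands at the start (fixed to that rack, so it marks that container's old place). 54 x 54 x 14 mm outside, 48 x 48 mm inside, walls 3 mm, floor 3 mm thick. Origin: centre of its underside, 8 mm above the table; the axes are those of the full rack.
- cell_tube: Grey square pocket in the full rack in which the tall tube stands at the start (fixed to that rack, so it marks that container's old place). 54 x 54 x 14 mm outside, 48 x 48 mm inside, walls 3 mm, floor 3 mm thick. Origin: centre of its underside, 8 mm above the table; the axes are those of the full rack.
- rack_full: Rack with the four containers at the start, in any order. Fixed black strip 70 (x) x 236 (y) x 8 mm, 16 mm high end tabs. Row of four grey pockets at y = +84, +28, -28, -84 mm, inside 48 x 48 mm, walls 3 mm thick, rim 22 mm and floor 11 mm above the table. Origin: centre of underside, on the table; x points away from the robot, y to its left, within 0.35 rad.
- rack_empty: Rack that is empty at the start, left or right of the full one. Fixed black strip 70 (x) x 236 (y) x 8 mm, 16 mm high end tabs. Row of four grey pockets at y = +84, +28, -28, -84 mm, inside 48 x 48 mm, walls 3 mm thick, rim 22 mm and floor 11 mm above the table. Origin: centre of underside, on the table; x points away from the robot, y to its left, within 0.35 rad.
Things that resemble listed ones, but are neither listed nor needed, are in the scene too. Leave any orange or pink look-alike of the part that bears necked_mid alone.

How it is judged:
By the outcome, as a careful person would: the job done as asked, in the order asked, and still so for the second after the job is handed in, with the robot touching nothing.
It also fails if it takes over 106 s, if anything falls off the work surface, if the arm or the gripper's body presses on something with over 40 N, if the wrist force passes 120 N, or if a joint passes its speed limit or range.

## Working session

There is one attempt and no reset: what is moved stays moved. The work goes in short steps, Python scripts to look and compute and a tool call to move; the robot and the scene stay as the last step left them, time stands still between calls to the robot, and variables do not carry over. Pictures are saved under pics/ and viewed, and the job is handed in when it is done.

Besides the shell and the picture viewer there is one more tool, called after "Call:" as a command line: name --argument value ..., lists and objects as JSON in quotes. play_rows: Moves the arm, as the interface text tells. Its arguments: {"type":"object","properties":{"steps":{"type":"array"}},"required":["steps"]}

```bash
mkdir -p pics; ls; python3 - <<'E'
from bench import robot, snapshot
import cv2, numpy as np
for n in("scene","top"):
    s=snapshot(n); cv2.imwrite(f"pics/{n}0.png",s["color"][:,:,::-1]); np.savez(f"{n}0.npz",**s)
    print(n,s["fov_y"],s["cx"],s["cy"],s["T"].round(3).tolist(),(s["range_z"]>0).mean())
print(robot.get_obs())
E
```

```text
pics
scene 43.4825409733905 321.72808380785216 250.57224578010403 [[-0.89, 0.278, -0.361, 0.981], [0.456, 0.537, -0.71, 0.77], [-0.003, -0.797, -0.604, 0.718], [0.0, 0.0, 0.0, 1.0]] 0.9958821614583333
top 49.36961073855323 314.97320334867715 236.80057363711722 [[0.008, -0.998, 0.055, 0.509], [-1.0, -0.009, -0.004, 0.004], [0.005, -0.055, -0.998, 1.124], [0.0, 0.0, 0.0, 1.0]] 0.9960123697916666
{'time': 0.1, 'joint_positions': array([ 1.22892057e+00,  8.78690396e-02,  1.37208534e+00, -8.04727753e-06,
        1.68362539e+00, -1.03089413e-01]), 'qvel': array([ 9.52326201e-05,  9.49476614e-04, -4.01908007e-03, -3.91504858e-04,
        1.63430306e-03, -6.16917551e-04]), 'joint_torque': array([ 3.34856704e-03, -3.41254163e+01, -3.03301799e+01,  7.20740226e-02,
        3.04706697e-02, -8.97463156e-05]), 'tool_pos': array([0.12992101, 0.53392019, 0.20443685]), 'ee_rot': array([-1.57059979,  0.00197739,  1.33200928]), 'wrist_force': array([ 0.65023174, -0.44380369, -0.441376  ]), 'wrist_torque': array([-0.06222495,  0.03583669,  0.03751093]), 'width': 0.0939736482880509}
```

View pics/scene0.png

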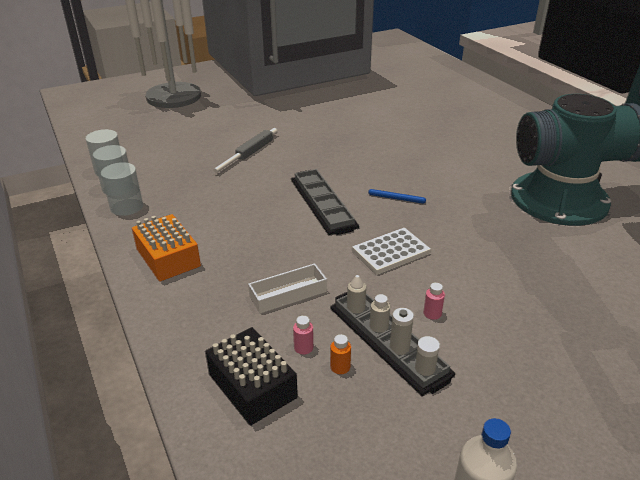

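View pics/top0.png

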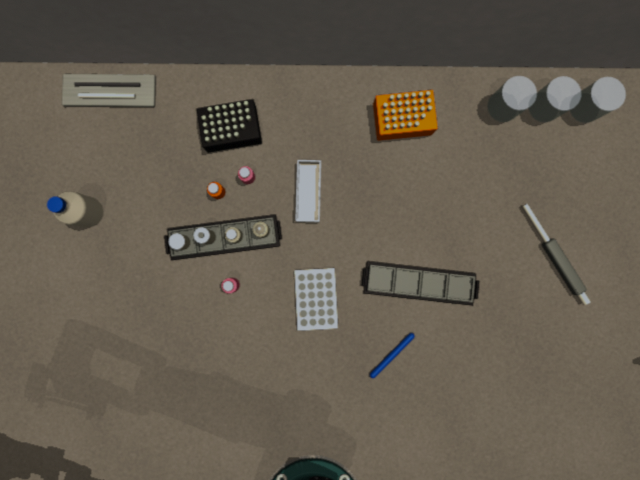

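```bash
cat > h.py <<'E'
import numpy as np, cv2
def load(n): return dict(np.load(n))
def foc(s): return 240/np.tan(np.radians(float(s["fov_y"]))/2)
def cloud(s):
    f=foc(s); v,u=np.mgrid[0:480,0:640]; z=s["range_z"]
    P=np.stack([(u-s["cx"])/f*z,(v-s["cy"])/f*z,z],-1)
    T=s["T"]; return P@T[:3,:3].T+T[:3,3]
def ray(s,uv,h):
    uv=np.atleast_2d(uv).astype(float); f=foc(s); T=s["T"]
    d=np.c_[(uv[:,0]-s["cx"])/f,(uv[:,1]-s["cy"])/f,np.ones(len(uv))]@T[:3,:3].T
    return T[:3,3]+d*((h-T[2,3])/d[:,2])[:,None]
E
python3 - <<'E'
from h import *
for n in("top","scene"):
    s=load(n+"0.npz"); W=cloud(s); g=s["color"].astype(int)
    x,y,z=W[...,0],W[...,1],W[...,2]
    m=(x>.3)&(x<.8)&(abs(y)<.5)
    print(n,"table z median",np.median(z[m]))
    # racks: dark strip pixels
    dark=((g.max(-1)<45)&m&(z<.035)).astype(np.uint8)
    dark=cv2.morphologyEx(dark,cv2.MORPH_CLOSE,np.ones((15,15)))
    k,L,st,c=cv2.connectedComponentsWithStats(dark)
    for i in range(1,k):
        if st[i,4]>500:
            mm=L==i
            ys,xs=np.nonzero(mm)
            p=ray(s,np.c_[xs,ys],0.008)[:,:2]
            r=cv2.minAreaRect((p*1000).astype(np.float32)); print(i,st[i],r)
    # containers: height clusters
    up=(m&(z>.045)&(z<.11)).astype(np.uint8)
    k,L,st,c=cv2.connectedComponentsWithStats(up)
    for i in range(1,k):
        if st[i,4]>40:
            mm=L==i; zt=np.percentile(z[mm],95); t=mm&(z>zt-.006)
            print("obj",c[i].round(),st[i,4],"ztop",zt.round(4),"xy all",x[mm].mean().round(4),y[mm].mean().round(4),"top",x[t].mean().round(4),y[t].mean().round(4),np.ptp(x[t]).round(4),np.ptp(y[t]).round(4),t.sum())
E
```

```text
top table z median 0.0004257592125078702
2 [165 215 117  45 822] ((567.826416015625, 196.57064819335938), (68.19747161865234, 248.1122589111328), 7.89804744720459)
4 [361 262 118  43 884] ((473.02435302734375, -225.00790405273438), (249.55136108398438, 67.45256042480469), 84.15153503417969)
obj [226. 134.] 1178 ztop 0.0721 xy all 0.7792 0.1846 top 0.783 0.1945 0.0385 0.0835 201
obj [402. 129.] 429 ztop 0.071 xy all 0.7929 -0.1799 top 0.7966 -0.1672 0.0086 0.0653 52
obj [245. 173.] 171 ztop 0.0645 xy all 0.6982 0.1455 top 0.6995 0.1468 0.0193 0.0191 77
obj [214. 189.] 166 ztop 0.0646 xy all 0.6651 0.209 top 0.6663 0.2106 0.0191 0.0187 72
obj [ 79. 209.] 714 ztop 0.108 xy all 0.6167 0.4689 top 0.6184 0.4758 0.0551 0.0409 179
obj [260. 229.] 192 ztop 0.0795 xy all 0.5822 0.1117 top 0.5829 0.1122 0.0122 0.0143 36
obj [202. 235.] 255 ztop 0.0888 xy all 0.5675 0.2247 top 0.5681 0.2269 0.0301 0.0309 164
obj [232. 234.] 195 ztop 0.0752 xy all 0.5707 0.1682 top 0.5716 0.1696 0.0183 0.0186 80
obj [177. 241.] 232 ztop 0.068 xy all 0.5564 0.28 top 0.5565 0.2812 0.0308 0.033 203
obj [228. 285.] 1
[... 551 characters left out ...]
. 292.] 255 ztop 0.0651 xy all 0.4686 0.1804 top 0.4663 0.1781 0.0205 0.0191 96
obj [380. 307.] 381 ztop 0.0756 xy all 0.5737 0.1755 top 0.5709 0.1714 0.0217 0.0206 112
obj [401. 324.] 627 ztop 0.0895 xy all 0.5713 0.2335 top 0.5679 0.2291 0.0319 0.0321 250
obj [302. 326.] 292 ztop 0.0646 xy all 0.7 0.1512 top 0.6987 0.1484 0.0208 0.0225 115
obj [267. 361.] 1745 ztop 0.0733 xy all 0.7803 0.1981 top 0.7824 0.1966 0.0392 0.0851 441
obj [340. 345.] 324 ztop 0.0649 xy all 0.6674 0.2148 top 0.6656 0.2119 0.0202 0.0204 126
obj [428. 348.] 470 ztop 0.0684 xy all 0.5584 0.2856 top 0.5561 0.2832 0.0331 0.0343 314
obj [467. 463.] 673 ztop 0.1087 xy all 0.6442 0.4818 top 0.6394 0.4826 0.0351 0.0387 215
```

```bash
python3 - <<'E'
import cv2
a=cv2.imread('pics/top0.png'); 
b=cv2.vconcat([cv2.resize(a[205:265,155:290],(675,300),interpolation=0),cv2.resize(a[250:310,355:490],(675,300),interpolation=0)])
cv2.imwrite('pics/crop0.png',b)
E
```

```text
(no output)
```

View pics/crop0.png

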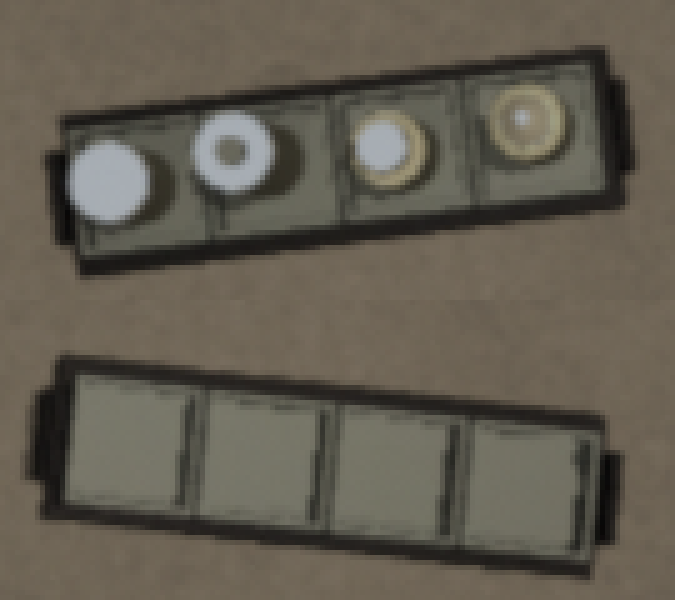

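```bash
python3 - <<'E'
from h import *
for n,win in(("top",(355,490,250,310)),("top",(155,290,205,265)),("scene",(280,370,160,240))):
    s=load(n+"0.npz"); g=s["color"].astype(int)
    f=np.zeros((480,640),np.uint8); u0,u1,v0,v1=win
    mx=g.max(-1)
    W=cloud(s)[v0:v1,u0:u1]
    z=W[...,2]; print(n,np.histogram(z,np.arange(-.004,.034,.002)))
    # grey-zone rect: non-dark region enclosed by dark strip
    dark=(mx[v0:v1,u0:u1]<55).astype(np.uint8)
    cs,_=cv2.findContours(cv2.morphologyEx(dark,cv2.MORPH_CLOSE,np.ones((3,3))),cv2.RETR_EXTERNAL,cv2.CHAIN_APPROX_NONE)
    c=max(cs,key=cv2.contourArea); fill=np.zeros_like(dark); cv2.drawContours(fill,[c],-1,1,-1)
    inner=cv2.morphologyEx(((fill==1)&(mx[v0:v1,u0:u1]>70)).astype(np.uint8),cv2.MORPH_OPEN,np.ones((5,5)))
    k,L,st,ce=cv2.connectedComponentsWithStats(inner)
    for i in range(1,k):
        if st[i,4]>60: 
            q=ray(s,ce[i]+[u0,v0],.011)[0]; print("floor",st[i],q.round(4))
    rim=(z>.017)&(z<.03)&(fill==1); v,u=np.nonzero(rim)
    p=W[rim][:,:2]; print("rim",len(p),cv2.minAreaRect((p*1000).astype(np.float32)))
E
```

```text
top (array([ 746, 1463, 1331,  577,  278,  493,  788,  856,  463,  201,   83,
        132,  212,  193,   61,   12,    1,    0,    0]), array([-0.004, -0.002,  0.   ,  0.002,  0.004,  0.006,  0.008,  0.01 ,
        0.012,  0.014,  0.016,  0.018,  0.02 ,  0.022,  0.024,  0.026,
        0.028,  0.03 ,  0.032,  0.034]))
rim 60 ((469.3051452636719, -222.89605712890625), (244.9305877685547, 44.6916389465332), 84.44974517822266)
top (array([ 641, 1407, 1421,  654,  260,  384,  530,  499,  320,  160,  105,
        115,  214,  185,   76,   22,   12,    9,    9]), array([-0.004, -0.002,  0.   ,  0.002,  0.004,  0.006,  0.008,  0.01 ,
        0.012,  0.014,  0.016,  0.018,  0.02 ,  0.022,  0.024,  0.026,
        0.028,  0.03 ,  0.032,  0.034]))
rim 46 ((569.2432250976562, 195.57000732421875), (53.40597152709961, 245.12432861328125), 7.857317924499512)
scene (array([  15,  423, 2121, 2068,  440,   85,  178,  305,  399,  274,  160,
        134,  170,  237,  149,   20,    0,    0,    0]), array([-0.004, -0.002,  0.   ,  0.002,  0.004,  0.006,  0.008,  0.01 ,
        0.012,  0.014,  0.016,  0.018,  0.02 ,  0.022,  0.024,  0.026,
        0.028,  0.03 ,  0.032,  0.034]))
rim 106 ((496.7994689941406, -208.51675415039062), (51.52013397216797, 230.249267578125), 8.309853553771973)
```

```bash
python3 - <<'E'
from h import *
# rim points by depth, with known rack region; fit: rotate to rack axes, extents (robust)
for n in("top","scene"):
  s=load(n+"0.npz"); W=cloud(s)
  for nm,c,th in(("empty",(.473,-.2225),np.radians(-5.9)),("full",(.5685,.196),np.radians(7.9))):
    d=W[...,:2]-c; R=np.array([[np.cos(th),np.sin(th)],[-np.sin(th),np.cos(th)]]); # world->rack
    d=d@R.T; z=W[...,2]
    for lo,hi,lab in((.0165,.028,"rim"),(.0055,.013,"strip+floor")):
        m=(z>lo)&(z<hi)&(abs(d[...,0])<.06)&(abs(d[...,1])<.14)
        # exclude tabs when rim
        if lab=="rim": m&=abs(d[...,1])<.1155
        p=d[m]; qx=np.percentile(p[:,0],[1,99]); qy=np.percentile(p[:,1],[1,99])
        print(n,nm,lab,m.sum(),"x",qx.round(4),qx.mean().round(4),"y",qy.round(4),qy.mean().round(4))
        if lab=="rim":
            h,e=np.histogram(p[:,0],np.arange(-.04,.041,.004)); print(h.tolist())
            h,e=np.histogram(p[:,1],np.arange(-.12,.121,.004)); print(h.tolist())
            for sg in(-1,1):  # slope of long walls
                q=p[abs(p[:,0]-sg*.0255)<.006]; print(" wall",sg,len(q),np.polyfit(q[:,1],q[:,0],1).round(4), "tilt rad")
E
```

```text
top empty rim 648 x [-0.0257  0.0281] 0.0012 y [-0.112   0.1093] -0.0014
[0, 0, 0, 88, 86, 27, 27, 31, 30, 28, 31, 31, 30, 29, 29, 26, 144, 11, 0, 0]
[0, 8, 43, 10, 2, 4, 7, 7, 7, 3, 6, 6, 6, 5, 21, 32, 50, 7, 5, 4, 6, 5, 8, 4, 3, 7, 8, 6, 20, 37, 43, 6, 6, 4, 4, 9, 6, 4, 4, 6, 8, 7, 19, 33, 43, 8, 5, 4, 5, 8, 7, 7, 4, 4, 6, 8, 22, 21, 0, 0]
 wall -1 178 [ 0.0016 -0.0238] tilt rad
 wall 1 186 [0.0002 0.0258] tilt rad
top empty strip+floor 2531 x [-0.0331  0.0354] 0.0012 y [-0.1191  0.1159] -0.0016
top full rim 654 x [-0.0266  0.0273] 0.0004 y [-0.1099  0.1111] 0.0006
[0, 0, 0, 135, 48, 31, 43, 39, 32, 26, 22, 26, 19, 17, 24, 28, 164, 0, 0, 0]
[0, 0, 31, 15, 6, 10, 10, 8, 8, 8, 6, 8, 3, 6, 8, 43, 33, 15, 8, 10, 6, 8, 9, 7, 6, 4, 9, 4, 6, 43, 37, 18, 5, 5, 15, 12, 6, 4, 7, 7, 5, 2, 6, 22, 32, 9, 6, 17, 14, 6, 9, 7, 9, 5, 5, 7, 8, 30, 1, 0]
 wall -1 185 [ 0.0012 -0.0247] tilt rad
 wall 1 195 [0.0003 0.0251] tilt rad
top full strip+floor 1646 x [-0.0344  0.0351] 0.0003 y [-0.1169  0.1191] 0.0011
scene empty rim 780 x [-0.0279  0.027 ] -0.0004 y [-0.1133  0.1109] -0.0012
[0, 0, 6, 153, 48
[... 267 characters left out ...]
-1 214 [ 0.0006 -0.0249] tilt rad
 wall 1 204 [-0.0013  0.0247] tilt rad
scene empty strip+floor 782 x [-0.0347  0.0349] 0.0001 y [-0.1151  0.1235] 0.0042
scene full rim 1492 x [-0.0286  0.0266] -0.001 y [-0.1088  0.1121] 0.0017
[0, 0, 20, 134, 10, 9, 15, 27, 58, 82, 102, 113, 155, 175, 87, 154, 351, 0, 0, 0]
[0, 3, 25, 18, 9, 6, 10, 20, 24, 17, 23, 34, 48, 11, 10, 40, 38, 31, 8, 8, 7, 9, 19, 25, 23, 25, 35, 31, 11, 42, 31, 41, 10, 9, 10, 11, 27, 22, 25, 31, 39, 49, 10, 60, 47, 42, 9, 10, 13, 12, 18, 26, 33, 37, 41, 62, 21, 117, 19, 0]
 wall -1 166 [ 0.0075 -0.0264] tilt rad
 wall 1 513 [0.0016 0.0243] tilt rad
scene full strip+floor 1324 x [-0.0328  0.0346] 0.0009 y [-0.1141  0.1247] 0.0053
```

Both views agree. From the left (top view), the full rack holds the jar (177,242), tube (202,236), necked bottle (232,235) and dropper (261,230). The empty rack is at about (420,283).

Call:
play_rows --steps '[{"x": 0.038, "y": -0.035, "rz": -0.15, "hand": 0.06}, {"x": 0.038, "y": -0.035, "rz": -0.15, "hand": 0.06}, {"x": 0.038, "y": -0.035, "rz": -0.15, "hand": 0.06}, {"x": 0.038, "y": -0.035, "rz": -0.15, "hand": 0.06}, {"x": 0.038, "y": -0.035, "rz": -0.15, "hand": 0.06}, {"x": 0.038, "y": -0.035, "rz": -0.15, "hand": 0.06}, {"x": 0.038, "y": -0.035, "rz": -0.15, "hand": 0.06}, {"x": 0.038, "y": -0.035, "rz": -0.144, "hand": 0.06}]'

```text
schema error: expected keys x, y, z, rx, ry, rz, hand
```

Call:
play_rows --steps '[{"x": 0.038, "y": -0.035, "z": 0, "rx": 0, "ry": 0, "rz": -0.15, "hand": 0.06}, {"x": 0.038, "y": -0.035, "z": 0, "rx": 0, "ry": 0, "rz": -0.15, "hand": 0.06}, {"x": 0.038, "y": -0.035, "z": 0, "rx": 0, "ry": 0, "rz": -0.15, "hand": 0.06}, {"x": 0.038, "y": -0.035, "z": 0, "rx": 0, "ry": 0, "rz": -0.15, "hand": 0.06}, {"x": 0.038, "y": -0.035, "z": 0, "rx": 0, "ry": 0, "rz": -0.15, "hand": 0.06}, {"x": 0.038, "y": -0.035, "z": 0, "rx": 0, "ry": 0, "rz": -0.15, "hand": 0.06}, {"x": 0.038, "y": -0.035, "z": 0, "rx": 0, "ry": 0, "rz": -0.15, "hand": 0.06}, {"x": 0.038, "y": -0.035, "z": 0, "rx": 0, "ry": 0, "rz": -0.144, "hand": 0.06}]'

```text
time: 1.1
tool_pos: [0.4349, 0.253, 0.205]
ee_rot: [-1.571, 0.001, 0.133]
wrist_force: [-0.3, 0.0, 0.3]
width: 0.0597
```

Call:
play_rows --steps '[{"x": 0.037, "y": -0.0348, "z": -0.011, "rx": 0, "ry": 0, "rz": 0, "hand": 0.06}, {"x": 0.037, "y": -0.0348, "z": -0.011, "rx": 0, "ry": 0, "rz": 0, "hand": 0.06}, {"x": 0.037, "y": -0.0348, "z": -0.011, "rx": 0, "ry": 0, "rz": 0, "hand": 0.06}, {"x": 0.037, "y": -0.0348, "z": -0.011, "rx": 0, "ry": 0, "rz": 0, "hand": 0.06}, {"x": 0, "y": 0, "z": -0.02, "rx": 0, "ry": 0, "rz": 0, "hand": 0.06}, {"x": 0, "y": 0, "z": -0.03, "rx": 0, "ry": 0, "rz": 0, "hand": 0.06}, {"x": 0, "y": 0, "z": 0, "rx": 0, "ry": 0, "rz": 0, "hand": 0.06}]'

```text
time: 1.98
tool_pos: [0.5797, 0.1148, 0.1077]
ee_rot: [-1.571, 0.008, 0.138]
wrist_force: [-0.1, 0.1, 0.5]
width: 0.06
```

```bash
cat > shot.py <<'E'
import sys,cv2,numpy as np
from bench import snapshot,robot
n,out,u0,u1,v0,v1=sys.argv[1],sys.argv[2],*map(int,sys.argv[3:7])
s=snapshot(n); np.savez(out+".npz",**s); a=s["color"][v0:v1,u0:u1,::-1]; k=600//max(a.shape[0],a.shape[1]*3//4)or 1
cv2.imwrite(f"pics/{out}.png",cv2.resize(a,None,fx=k,fy=k))
print(robot.get_obs()["tool_pos"],k)
E
python3 shot.py scene a1 260 520 200 400
```

```text
[0.58098771 0.11505426 0.10997902] 3
```

View pics/a1.png

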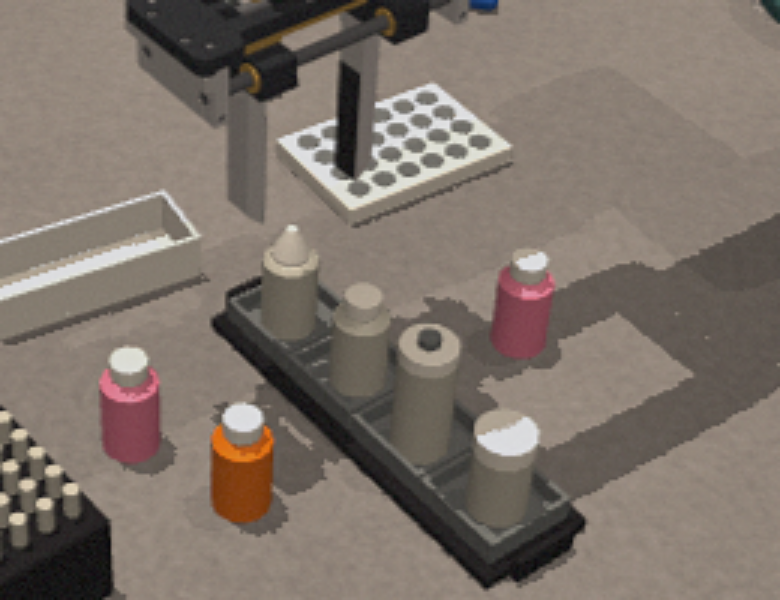

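Call:
play_rows --steps '[{"x": 0.001, "y": -0.001, "z": -0.03, "rx": 0, "ry": 0, "rz": 0, "hand": 0.06}, {"x": 0, "y": 0, "z": -0.03, "rx": 0, "ry": 0, "rz": 0, "hand": 0.06}, {"x": 0, "y": 0, "z": -0.015, "rx": 0, "ry": 0, "rz": 0, "hand": 0.06}, {"x": 0, "y": 0, "z": -0.008, "rx": 0, "ry": 0, "rz": 0, "hand": 0.06}, {"x": 0, "y": 0, "z": 0, "rx": 0, "ry": 0, "rz": 0, "hand": 0.06}, {"x": 0, "y": 0, "z": 0, "rx": 0, "ry": 0, "rz": 0, "hand": 0.025}, {"x": 0, "y": 0, "z": 0, "rx": 0, "ry": 0, "rz": 0, "hand": 0.025}, {"x": 0, "y": 0, "z": 0, "rx": 0, "ry": 0, "rz": 0, "hand": 0.025}]'

```text
time: 3.02
tool_pos: [0.5833, 0.1142, 0.0291]
ee_rot: [-1.571, -0.001, 0.138]
wrist_force: [-0.5, -0.3, 1.1]
width: 0.0331
```

Call:
play_rows --steps '[{"x": 0, "y": 0, "z": 0.03, "rx": 0, "ry": 0, "rz": 0, "hand": 0.025}, {"x": 0, "y": 0, "z": 0.045, "rx": 0, "ry": 0, "rz": 0, "hand": 0.025}, {"x": 0, "y": 0, "z": 0.045, "rx": 0, "ry": 0, "rz": 0, "hand": 0.025}, {"x": -0.02, "y": -0.051, "z": 0, "rx": 0, "ry": 0, "rz": -0.048, "hand": 0.025}, {"x": -0.02, "y": -0.051, "z": 0, "rx": 0, "ry": 0, "rz": -0.048, "hand": 0.025}, {"x": -0.02, "y": -0.051, "z": 0, "rx": 0, "ry": 0, "rz": -0.048, "hand": 0.025}, {"x": -0.02, "y": -0.051, "z": 0, "rx": 0, "ry": 0, "rz": -0.048, "hand": 0.025}, {"x": -0.021, "y": -0.051, "z": 0, "rx": 0, "ry": 0, "rz": -0.049, "hand": 0.025}]'

```text
time: 4.03
tool_pos: [0.4812, -0.1423, 0.1486]
ee_rot: [-1.571, -0.001, -0.104]
wrist_force: [0.8, -0.8, -1.0]
width: 0.0314
```

Call:
play_rows --steps '[{"x": 0, "y": 0, "z": -0.03, "rx": 0, "ry": 0, "rz": 0, "hand": 0.025}, {"x": 0, "y": 0, "z": 0, "rx": 0, "ry": 0, "rz": 0, "hand": 0.025}]'

```text
time: 4.28
tool_pos: [0.4799, -0.1406, 0.1161]
ee_rot: [-1.569, 0.005, -0.105]
wrist_force: [-0.4, 0.5, -1.4]
width: 0.0314
```

```bash
python3 shot.py scene a2 260 520 100 300
```

```text
[ 0.48119141 -0.14049865  0.11766975] 3
```

View pics/a2.png

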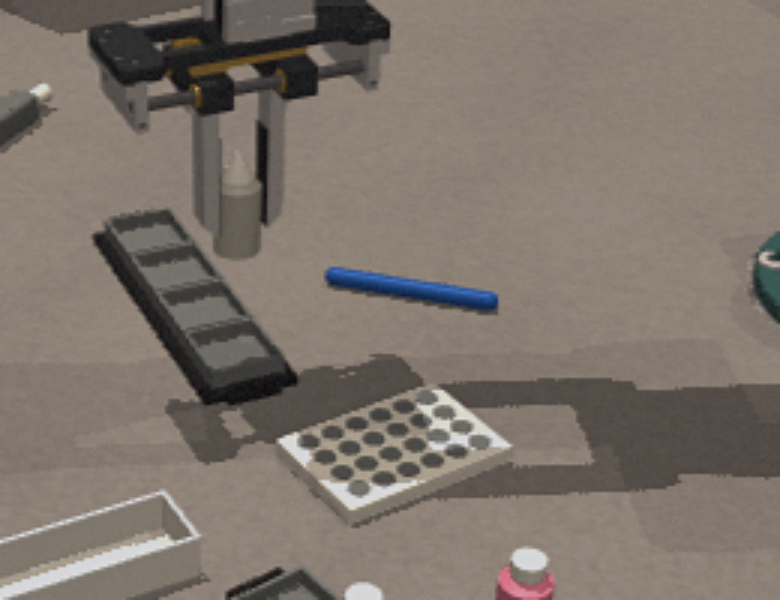

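Call:
play_rows --steps '[{"x": 0.001, "y": 0, "z": -0.03, "rx": 0, "ry": 0, "rz": 0, "hand": 0.025}, {"x": 0, "y": 0, "z": -0.03, "rx": 0, "ry": 0, "rz": 0, "hand": 0.025}, {"x": 0, "y": 0, "z": -0.015, "rx": 0, "ry": 0, "rz": 0, "hand": 0.025}, {"x": 0, "y": 0, "z": -0.007, "rx": 0, "ry": 0, "rz": 0, "hand": 0.025}, {"x": 0, "y": 0, "z": -0.003, "rx": 0, "ry": 0, "rz": 0, "hand": 0.025}, {"x": 0, "y": 0, "z": -0.002, "rx": 0, "ry": 0, "rz": 0, "hand": 0.025}, {"x": 0, "y": 0, "z": 0, "rx": 0, "ry": 0, "rz": 0, "hand": 0.025}, {"x": 0, "y": 0, "z": 0, "rx": 0, "ry": 0, "rz": 0, "hand": 0.025}]'

```text
time: 5.32
tool_pos: [0.4834, -0.141, 0.032]
ee_rot: [-1.571, -0.001, -0.103]
wrist_force: [-0.9, 1.1, -0.7]
width: 0.0311
```

Call:
play_rows --steps '[{"x": 0, "y": 0, "z": -0.002, "rx": 0, "ry": 0, "rz": 0, "hand": 0.025}, {"x": 0, "y": 0, "z": 0, "rx": 0, "ry": 0, "rz": 0, "hand": 0.025}, {"x": 0, "y": 0, "z": 0, "rx": 0, "ry": 0, "rz": 0, "hand": 0.025}]'

```text
time: 5.7
tool_pos: [0.483, -0.1408, 0.0295]
ee_rot: [-1.571, 0.0, -0.103]
wrist_force: [0.8, -0.5, -0.6]
width: 0.0316
```

Call:
play_rows --steps '[{"x": 0, "y": 0, "z": -0.001, "rx": 0, "ry": 0, "rz": 0, "hand": 0.025}, {"x": 0, "y": 0, "z": 0, "rx": 0, "ry": 0, "rz": 0, "hand": 0.025}, {"x": 0, "y": 0, "z": 0, "rx": 0, "ry": 0, "rz": 0, "hand": 0.025}]'

```text
time: 6.08
tool_pos: [0.4831, -0.1408, 0.0294]
ee_rot: [-1.571, -0.0, -0.103]
wrist_force: [-1.8, 1.1, 5.8]
width: 0.0314
```

Contact at 5.8 N, so the container is on the floor of the pocket. Release and rise.

Call:
play_rows --steps '[{"x": 0, "y": 0, "z": 0, "rx": 0, "ry": 0, "rz": 0, "hand": 0.04}, {"x": 0, "y": 0, "z": 0, "rx": 0, "ry": 0, "rz": 0, "hand": 0.06}, {"x": 0, "y": 0, "z": 0, "rx": 0, "ry": 0, "rz": 0, "hand": 0.06}, {"x": 0, "y": 0, "z": 0.02, "rx": 0, "ry": 0, "rz": 0, "hand": 0.06}, {"x": 0, "y": 0, "z": 0.045, "rx": 0, "ry": 0, "rz": 0, "hand": 0.06}, {"x": 0, "y": 0, "z": 0.045, "rx": 0, "ry": 0, "rz": 0, "hand": 0.06}, {"x": 0.01, "y": 0.04, "z": 0.01, "rx": 0, "ry": 0, "rz": 0.041, "hand": 0.06}, {"x": 0.018, "y": 0.058, "z": 0, "rx": 0, "ry": 0, "rz": 0.05, "hand": 0.06}]'

```text
time: 7.08
tool_pos: [0.5124, -0.0431, 0.1504]
ee_rot: [-1.572, -0.004, -0.014]
wrist_force: [1.2, 0.9, 0.1]
width: 0.0599
```

```bash
python3 shot.py scene a3 260 520 100 300
```

```text
[ 0.51334144 -0.03467729  0.14944655] 3
```

View pics/a3.png

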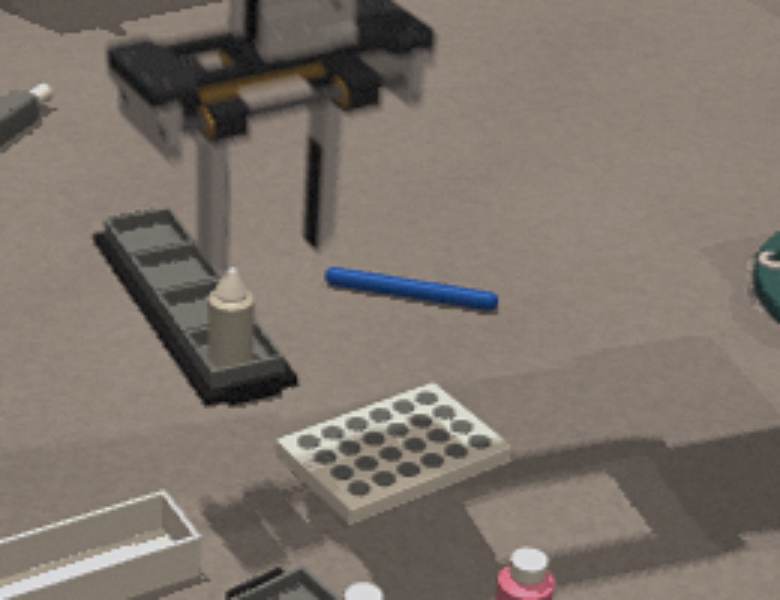

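Call:
play_rows --steps '[{"x": 0.015, "y": 0.054, "z": 0, "rx": 0, "ry": 0, "rz": 0.05, "hand": 0.06}, {"x": 0.015, "y": 0.054, "z": 0, "rx": 0, "ry": 0, "rz": 0.05, "hand": 0.06}, {"x": 0.015, "y": 0.054, "z": 0, "rx": 0, "ry": 0, "rz": 0.05, "hand": 0.06}, {"x": 0.015, "y": 0.0515, "z": 0, "rx": 0, "ry": 0, "rz": 0, "hand": 0.06}, {"x": 0, "y": 0, "z": -0.03, "rx": 0, "ry": 0, "rz": 0, "hand": 0.06}, {"x": 0, "y": 0, "z": 0, "rx": 0, "ry": 0, "rz": 0, "hand": 0.06}, {"x": 0, "y": 0, "z": 0, "rx": 0, "ry": 0, "rz": 0, "hand": 0.06}]'

```text
time: 8.0
tool_pos: [0.5712, 0.1702, 0.1189]
ee_rot: [-1.571, -0.0, 0.137]
wrist_force: [0.6, -0.5, -0.1]
width: 0.0601
```

Spot on. Descend to 0.029 and grip.

Call:
play_rows --steps '[{"x": 0, "y": 0, "z": -0.04, "rx": 0, "ry": 0, "rz": 0, "hand": 0.06}, {"x": 0, "y": 0, "z": -0.03, "rx": 0, "ry": 0, "rz": 0, "hand": 0.06}, {"x": 0, "y": 0, "z": -0.013, "rx": 0, "ry": 0, "rz": 0, "hand": 0.06}, {"x": 0, "y": 0, "z": -0.007, "rx": 0, "ry": 0, "rz": 0, "hand": 0.06}, {"x": 0, "y": 0, "z": 0, "rx": 0, "ry": 0, "rz": 0, "hand": 0.06}, {"x": 0, "y": 0, "z": 0, "rx": 0, "ry": 0, "rz": 0, "hand": 0.025}, {"x": 0, "y": 0, "z": 0, "rx": 0, "ry": 0, "rz": 0, "hand": 0.025}, {"x": 0, "y": 0, "z": 0, "rx": 0, "ry": 0, "rz": 0, "hand": 0.025}]'

```text
time: 9.0
tool_pos: [0.5714, 0.1708, 0.0291]
ee_rot: [-1.571, -0.001, 0.138]
wrist_force: [-1.4, 0.4, 0.8]
width: 0.0339
```

Call:
play_rows --steps '[{"x": 0, "y": 0, "z": 0, "rx": 0, "ry": 0, "rz": 0, "hand": 0.025}, {"x": 0, "y": 0, "z": 0.03, "rx": 0, "ry": 0, "rz": 0, "hand": 0.025}, {"x": 0, "y": 0, "z": 0.045, "rx": 0, "ry": 0, "rz": 0, "hand": 0.025}, {"x": 0, "y": 0, "z": 0.045, "rx": 0, "ry": 0, "rz": 0, "hand": 0.025}, {"x": -0.0135, "y": -0.0525, "z": 0, "rx": 0, "ry": 0, "rz": -0.034, "hand": 0.025}, {"x": -0.0135, "y": -0.0525, "z": 0, "rx": 0, "ry": 0, "rz": -0.034, "hand": 0.025}, {"x": -0.0135, "y": -0.0525, "z": 0, "rx": 0, "ry": 0, "rz": -0.034, "hand": 0.025}, {"x": -0.0135, "y": -0.0525, "z": 0, "rx": 0, "ry": 0, "rz": -0.034, "hand": 0.025}]'

```text
time: 10.0
tool_pos: [0.5164, -0.0407, 0.1483]
ee_rot: [-1.571, -0.0, 0.001]
wrist_force: [0.7, -0.6, -0.4]
width: 0.0307
```

Call:
play_rows --steps '[{"x": -0.0135, "y": -0.0525, "z": 0, "rx": 0, "ry": 0, "rz": -0.034, "hand": 0.025}, {"x": -0.0135, "y": -0.0525, "z": 0, "rx": 0, "ry": 0, "rz": -0.034, "hand": 0.025}, {"x": -0.014, "y": -0.0515, "z": 0, "rx": 0, "ry": 0, "rz": -0.037, "hand": 0.025}, {"x": 0, "y": 0, "z": -0.03, "rx": 0, "ry": 0, "rz": 0, "hand": 0.025}, {"x": 0, "y": 0, "z": 0, "rx": 0, "ry": 0, "rz": 0, "hand": 0.025}, {"x": 0, "y": 0, "z": 0, "rx": 0, "ry": 0, "rz": 0, "hand": 0.025}]'

```text
time: 10.75
tool_pos: [0.4764, -0.1954, 0.119]
ee_rot: [-1.571, -0.0, -0.102]
wrist_force: [1.2, -0.5, -0.9]
width: 0.0313
```

Call:
play_rows --steps '[{"x": 0, "y": 0, "z": -0.04, "rx": 0, "ry": 0, "rz": 0, "hand": 0.025}, {"x": 0, "y": 0, "z": -0.03, "rx": 0, "ry": 0, "rz": 0, "hand": 0.025}, {"x": 0, "y": 0, "z": -0.012, "rx": 0, "ry": 0, "rz": 0, "hand": 0.025}, {"x": 0, "y": 0, "z": -0.005, "rx": 0, "ry": 0, "rz": 0, "hand": 0.025}, {"x": 0, "y": 0, "z": -0.002, "rx": 0, "ry": 0, "rz": 0, "hand": 0.025}, {"x": 0, "y": 0, "z": -0.001, "rx": 0, "ry": 0, "rz": 0, "hand": 0.025}, {"x": 0, "y": 0, "z": 0, "rx": 0, "ry": 0, "rz": 0, "hand": 0.025}, {"x": 0, "y": 0, "z": 0, "rx": 0, "ry": 0, "rz": 0, "hand": 0.025}]'

```text
time: 11.75
tool_pos: [0.4764, -0.196, 0.029]
ee_rot: [-1.571, -0.001, -0.103]
wrist_force: [-0.3, -0.4, 0.8]
width: 0.0315
```

Call:
play_rows --steps '[{"x": 0, "y": 0, "z": -0.0005, "rx": 0, "ry": 0, "rz": 0, "hand": 0.025}, {"x": 0, "y": 0, "z": 0, "rx": 0, "ry": 0, "rz": 0, "hand": 0.025}]'

```text
time: 12.0
tool_pos: [0.4764, -0.196, 0.0289]
ee_rot: [-1.571, -0.001, -0.103]
wrist_force: [-1.9, 0.0, 4.9]
width: 0.0311
```

Call:
play_rows --steps '[{"x": 0, "y": 0, "z": 0, "rx": 0, "ry": 0, "rz": 0, "hand": 0.04}, {"x": 0, "y": 0, "z": 0, "rx": 0, "ry": 0, "rz": 0, "hand": 0.06}, {"x": 0, "y": 0, "z": 0, "rx": 0, "ry": 0, "rz": 0, "hand": 0.06}, {"x": 0, "y": 0, "z": 0.03, "rx": 0, "ry": 0, "rz": 0, "hand": 0.06}, {"x": 0, "y": 0, "z": 0.05, "rx": 0, "ry": 0, "rz": 0, "hand": 0.06}, {"x": 0, "y": 0, "z": 0.05, "rx": 0, "ry": 0, "rz": 0, "hand": 0.06}, {"x": 0.0115, "y": 0.053, "z": 0, "rx": 0, "ry": 0, "rz": 0.03, "hand": 0.06}, {"x": 0.0115, "y": 0.053, "z": 0, "rx": 0, "ry": 0, "rz": 0.03, "hand": 0.06}]'

```text
time: 13.0
tool_pos: [0.4998, -0.0893, 0.1589]
ee_rot: [-1.571, -0.002, -0.044]
wrist_force: [0.7, 0.2, -0.2]
width: 0.0598
```

Call:
play_rows --steps '[{"x": 0.0115, "y": 0.053, "z": 0, "rx": 0, "ry": 0, "rz": 0.03, "hand": 0.06}, {"x": 0.0115, "y": 0.053, "z": 0, "rx": 0, "ry": 0, "rz": 0.03, "hand": 0.06}, {"x": 0.0115, "y": 0.053, "z": 0, "rx": 0, "ry": 0, "rz": 0.03, "hand": 0.06}, {"x": 0.0115, "y": 0.053, "z": 0, "rx": 0, "ry": 0, "rz": 0.03, "hand": 0.06}, {"x": 0.0115, "y": 0.053, "z": 0, "rx": 0, "ry": 0, "rz": 0.03, "hand": 0.06}, {"x": 0.0115, "y": 0.053, "z": 0, "rx": 0, "ry": 0, "rz": 0.031, "hand": 0.06}, {"x": 0, "y": 0, "z": -0.02, "rx": 0, "ry": 0, "rz": 0, "hand": 0.06}, {"x": 0, "y": 0, "z": 0, "rx": 0, "ry": 0, "rz": 0, "hand": 0.06}]'

```text
time: 14.0
tool_pos: [0.5667, 0.2285, 0.1353]
ee_rot: [-1.572, 0.005, 0.139]
wrist_force: [-0.0, 0.3, -0.2]
width: 0.0603
```

```bash
python3 shot.py scene a4 260 520 150 400
```

```text
[0.56737468 0.22806354 0.13673595] 2
```

View pics/a4.png

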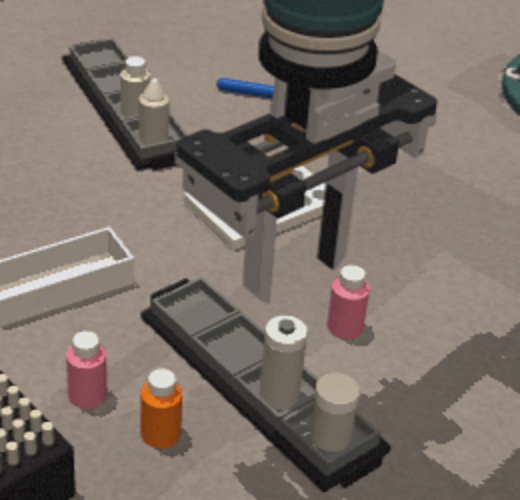

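Call:
play_rows --steps '[{"x": 0, "y": 0, "z": -0.04, "rx": 0, "ry": 0, "rz": 0, "hand": 0.06}, {"x": 0, "y": 0, "z": -0.04, "rx": 0, "ry": 0, "rz": 0, "hand": 0.06}, {"x": 0, "y": 0, "z": -0.015, "rx": 0, "ry": 0, "rz": 0, "hand": 0.06}, {"x": 0, "y": 0, "z": -0.008, "rx": 0, "ry": 0, "rz": 0, "hand": 0.06}, {"x": 0, "y": 0, "z": 0, "rx": 0, "ry": 0, "rz": 0, "hand": 0.06}, {"x": 0, "y": 0, "z": 0, "rx": 0, "ry": 0, "rz": 0, "hand": 0.025}, {"x": 0, "y": 0, "z": 0, "rx": 0, "ry": 0, "rz": 0, "hand": 0.025}, {"x": 0, "y": 0, "z": 0, "rx": 0, "ry": 0, "rz": 0, "hand": 0.025}]'

```text
time: 15.05
tool_pos: [0.5684, 0.2284, 0.0357]
ee_rot: [-1.571, -0.001, 0.138]
wrist_force: [-0.8, -0.1, 0.5]
width: 0.0333
```

Call:
play_rows --steps '[{"x": 0, "y": 0, "z": 0, "rx": 0, "ry": 0, "rz": 0, "hand": 0.025}, {"x": 0, "y": 0, "z": 0.03, "rx": 0, "ry": 0, "rz": 0, "hand": 0.025}, {"x": 0, "y": 0, "z": 0.045, "rx": 0, "ry": 0, "rz": 0, "hand": 0.025}, {"x": 0, "y": 0, "z": 0.045, "rx": 0, "ry": 0, "rz": 0, "hand": 0.025}, {"x": -0.011, "y": -0.0535, "z": 0, "rx": 0, "ry": 0, "rz": -0.027, "hand": 0.025}, {"x": -0.011, "y": -0.0535, "z": 0, "rx": 0, "ry": 0, "rz": -0.027, "hand": 0.025}, {"x": -0.011, "y": -0.0535, "z": 0, "rx": 0, "ry": 0, "rz": -0.027, "hand": 0.025}, {"x": -0.011, "y": -0.0535, "z": 0, "rx": 0, "ry": 0, "rz": -0.027, "hand": 0.025}]'

```text
time: 16.05
tool_pos: [0.5234, 0.0127, 0.1548]
ee_rot: [-1.571, -0.0, 0.03]
wrist_force: [0.7, 0.4, -0.1]
width: 0.0314
```

Call:
play_rows --steps '[{"x": -0.011, "y": -0.0535, "z": 0, "rx": 0, "ry": 0, "rz": -0.027, "hand": 0.025}, {"x": -0.011, "y": -0.0535, "z": 0, "rx": 0, "ry": 0, "rz": -0.027, "hand": 0.025}, {"x": -0.011, "y": -0.0535, "z": 0, "rx": 0, "ry": 0, "rz": -0.027, "hand": 0.025}, {"x": -0.011, "y": -0.0535, "z": 0, "rx": 0, "ry": 0, "rz": -0.027, "hand": 0.025}, {"x": -0.01, "y": -0.052, "z": 0, "rx": 0, "ry": 0, "rz": -0.025, "hand": 0.025}, {"x": 0, "y": 0, "z": -0.03, "rx": 0, "ry": 0, "rz": 0, "hand": 0.025}, {"x": 0, "y": 0, "z": 0, "rx": 0, "ry": 0, "rz": 0, "hand": 0.025}, {"x": 0, "y": 0, "z": 0, "rx": 0, "ry": 0, "rz": 0, "hand": 0.025}]'

```text
time: 17.05
tool_pos: [0.4704, -0.2514, 0.1255]
ee_rot: [-1.571, -0.0, -0.102]
wrist_force: [-0.0, 0.2, 0.2]
width: 0.0316
```

Call:
play_rows --steps '[{"x": 0, "y": 0, "z": -0.04, "rx": 0, "ry": 0, "rz": 0, "hand": 0.025}, {"x": 0, "y": 0, "z": -0.03, "rx": 0, "ry": 0, "rz": 0, "hand": 0.025}, {"x": 0, "y": 0, "z": -0.012, "rx": 0, "ry": 0, "rz": 0, "hand": 0.025}, {"x": 0, "y": 0, "z": -0.005, "rx": 0, "ry": 0, "rz": 0, "hand": 0.025}, {"x": 0, "y": 0, "z": -0.002, "rx": 0, "ry": 0, "rz": 0, "hand": 0.025}, {"x": 0, "y": 0, "z": -0.0015, "rx": 0, "ry": 0, "rz": 0, "hand": 0.025}, {"x": 0, "y": 0, "z": 0, "rx": 0, "ry": 0, "rz": 0, "hand": 0.025}, {"x": 0, "y": 0, "z": 0, "rx": 0, "ry": 0, "rz": 0, "hand": 0.025}]'

```text
time: 18.05
tool_pos: [0.4709, -0.2523, 0.0356]
ee_rot: [-1.572, -0.002, -0.103]
wrist_force: [0.5, -0.6, 3.1]
width: 0.0319
```

Call:
play_rows --steps '[{"x": 0, "y": 0, "z": 0, "rx": 0, "ry": 0, "rz": 0, "hand": 0.04}, {"x": 0, "y": 0, "z": 0, "rx": 0, "ry": 0, "rz": 0, "hand": 0.06}, {"x": 0, "y": 0, "z": 0, "rx": 0, "ry": 0, "rz": 0, "hand": 0.06}, {"x": 0, "y": 0, "z": 0.03, "rx": 0, "ry": 0, "rz": 0, "hand": 0.06}, {"x": 0, "y": 0, "z": 0.05, "rx": 0, "ry": 0, "rz": 0, "hand": 0.06}, {"x": 0, "y": 0, "z": 0.045, "rx": 0, "ry": 0, "rz": 0, "hand": 0.06}, {"x": 0.0085, "y": 0.0535, "z": 0, "rx": 0, "ry": 0, "rz": 0.024, "hand": 0.06}, {"x": 0.0085, "y": 0.0535, "z": 0, "rx": 0, "ry": 0, "rz": 0.024, "hand": 0.06}]'

```text
time: 19.05
tool_pos: [0.4875, -0.1442, 0.1604]
ee_rot: [-1.571, -0.002, -0.056]
wrist_force: [1.5, -0.3, -0.8]
width: 0.06
```

Call:
play_rows --steps '[{"x": 0.0085, "y": 0.0535, "z": 0, "rx": 0, "ry": 0, "rz": 0.024, "hand": 0.06}, {"x": 0.0085, "y": 0.0535, "z": 0, "rx": 0, "ry": 0, "rz": 0.024, "hand": 0.06}, {"x": 0.0085, "y": 0.0535, "z": 0, "rx": 0, "ry": 0, "rz": 0.024, "hand": 0.06}, {"x": 0.0085, "y": 0.0535, "z": 0, "rx": 0, "ry": 0, "rz": 0.024, "hand": 0.06}, {"x": 0.0085, "y": 0.0535, "z": 0, "rx": 0, "ry": 0, "rz": 0.024, "hand": 0.06}, {"x": 0.0085, "y": 0.0535, "z": 0, "rx": 0, "ry": 0, "rz": 0.024, "hand": 0.06}, {"x": 0.0085, "y": 0.0535, "z": 0, "rx": 0, "ry": 0, "rz": 0.024, "hand": 0.06}, {"x": 0.009, "y": 0.0525, "z": 0, "rx": 0, "ry": 0, "rz": 0.025, "hand": 0.06}]'

```text
time: 20.05
tool_pos: [0.5555, 0.284, 0.1593]
ee_rot: [-1.571, 0.0, 0.139]
wrist_force: [0.8, -0.6, -0.2]
width: 0.0597
```

Call:
play_rows --steps '[{"x": 0, "y": 0, "z": -0.02, "rx": 0, "ry": 0, "rz": 0, "hand": 0.06}, {"x": 0, "y": 0, "z": 0, "rx": 0, "ry": 0, "rz": 0, "hand": 0.06}, {"x": 0, "y": 0, "z": 0, "rx": 0, "ry": 0, "rz": 0, "hand": 0.06}]'

```text
time: 20.42
tool_pos: [0.5557, 0.2817, 0.1398]
ee_rot: [-1.571, -0.0, 0.137]
wrist_force: [-0.4, -0.6, 0.9]
width: 0.06
```

```bash
python3 shot.py scene a5 260 520 150 400
```

```text
[0.55600277 0.28166515 0.14039016] 2
```

View pics/a5.png

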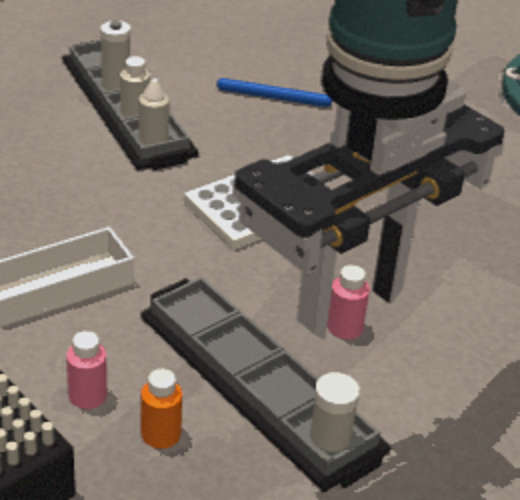

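Call:
play_rows --steps '[{"x": 0, "y": 0, "z": -0.045, "rx": 0, "ry": 0, "rz": 0, "hand": 0.06}, {"x": 0, "y": 0, "z": -0.04, "rx": 0, "ry": 0, "rz": 0, "hand": 0.06}, {"x": 0, "y": 0, "z": -0.02, "rx": 0, "ry": 0, "rz": 0, "hand": 0.06}, {"x": 0, "y": 0, "z": -0.008, "rx": 0, "ry": 0, "rz": 0, "hand": 0.06}, {"x": 0, "y": 0, "z": 0, "rx": 0, "ry": 0, "rz": 0, "hand": 0.06}, {"x": 0, "y": 0, "z": 0, "rx": 0, "ry": 0, "rz": 0, "hand": 0.025}, {"x": 0, "y": 0, "z": 0, "rx": 0, "ry": 0, "rz": 0, "hand": 0.025}, {"x": 0, "y": 0, "z": 0, "rx": 0, "ry": 0, "rz": 0, "hand": 0.025}]'

```text
time: 21.48
tool_pos: [0.556, 0.2824, 0.0273]
ee_rot: [-1.57, -0.001, 0.138]
wrist_force: [-1.0, -0.2, 0.9]
width: 0.0332
```

Call:
play_rows --steps '[{"x": 0, "y": 0, "z": 0, "rx": 0, "ry": 0, "rz": 0, "hand": 0.025}, {"x": 0, "y": 0, "z": 0.03, "rx": 0, "ry": 0, "rz": 0, "hand": 0.025}, {"x": 0, "y": 0, "z": 0.045, "rx": 0, "ry": 0, "rz": 0, "hand": 0.025}, {"x": 0, "y": 0, "z": 0.045, "rx": 0, "ry": 0, "rz": 0, "hand": 0.025}, {"x": -0.0083, "y": -0.0536, "z": 0, "rx": 0, "ry": 0, "rz": -0.022, "hand": 0.025}, {"x": -0.0083, "y": -0.0536, "z": 0, "rx": 0, "ry": 0, "rz": -0.022, "hand": 0.025}, {"x": -0.0083, "y": -0.0536, "z": 0, "rx": 0, "ry": 0, "rz": -0.022, "hand": 0.025}, {"x": -0.0083, "y": -0.0536, "z": 0, "rx": 0, "ry": 0, "rz": -0.022, "hand": 0.025}]'

```text
time: 22.48
tool_pos: [0.5217, 0.0663, 0.1462]
ee_rot: [-1.571, 0.0, 0.05]
wrist_force: [0.8, -0.8, -1.1]
width: 0.0323
```

Call:
play_rows --steps '[{"x": -0.0083, "y": -0.0536, "z": 0, "rx": 0, "ry": 0, "rz": -0.022, "hand": 0.025}, {"x": -0.0083, "y": -0.0536, "z": 0, "rx": 0, "ry": 0, "rz": -0.022, "hand": 0.025}, {"x": -0.0083, "y": -0.0536, "z": 0, "rx": 0, "ry": 0, "rz": -0.022, "hand": 0.025}, {"x": -0.0083, "y": -0.0536, "z": 0, "rx": 0, "ry": 0, "rz": -0.022, "hand": 0.025}, {"x": -0.0083, "y": -0.0536, "z": 0, "rx": 0, "ry": 0, "rz": -0.022, "hand": 0.025}, {"x": -0.0083, "y": -0.0536, "z": 0, "rx": 0, "ry": 0, "rz": -0.022, "hand": 0.025}, {"x": -0.0083, "y": -0.0536, "z": 0, "rx": 0, "ry": 0, "rz": -0.022, "hand": 0.025}, {"x": 0, "y": 0, "z": 0, "rx": 0, "ry": 0, "rz": 0, "hand": 0.025}]'

```text
time: 23.48
tool_pos: [0.463, -0.3106, 0.1457]
ee_rot: [-1.571, 0.001, -0.109]
wrist_force: [0.6, 1.2, -0.1]
width: 0.032
```

Call:
play_rows --steps '[{"x": 0, "y": 0, "z": -0.03, "rx": 0, "ry": 0, "rz": 0, "hand": 0.025}, {"x": 0, "y": 0, "z": 0, "rx": 0, "ry": 0, "rz": 0, "hand": 0.025}, {"x": 0, "y": 0, "z": 0, "rx": 0, "ry": 0, "rz": 0, "hand": 0.025}]'

```text
time: 23.85
tool_pos: [0.4647, -0.3067, 0.1171]
ee_rot: [-1.571, -0.0, -0.103]
wrist_force: [-0.1, -0.0, -0.7]
width: 0.0322
```

Call:
play_rows --steps '[{"x": 0, "y": 0, "z": -0.04, "rx": 0, "ry": 0, "rz": 0, "hand": 0.025}, {"x": 0, "y": 0, "z": -0.03, "rx": 0, "ry": 0, "rz": 0, "hand": 0.025}, {"x": 0, "y": 0, "z": -0.012, "rx": 0, "ry": 0, "rz": 0, "hand": 0.025}, {"x": 0, "y": 0, "z": -0.005, "rx": 0, "ry": 0, "rz": 0, "hand": 0.025}, {"x": 0, "y": 0, "z": -0.002, "rx": 0, "ry": 0, "rz": 0, "hand": 0.025}, {"x": 0, "y": 0, "z": -0.0015, "rx": 0, "ry": 0, "rz": 0, "hand": 0.025}, {"x": 0, "y": 0, "z": 0, "rx": 0, "ry": 0, "rz": 0, "hand": 0.025}, {"x": 0, "y": 0, "z": 0, "rx": 0, "ry": 0, "rz": 0, "hand": 0.025}]'

```text
time: 24.85
tool_pos: [0.4651, -0.3081, 0.0272]
ee_rot: [-1.572, -0.002, -0.104]
wrist_force: [0.2, -0.1, 3.1]
width: 0.0321
```

Contact again (3.1 N). Release, rise, and move back clear of the view.

Call:
play_rows --steps '[{"x": 0, "y": 0, "z": 0, "rx": 0, "ry": 0, "rz": 0, "hand": 0.04}, {"x": 0, "y": 0, "z": 0, "rx": 0, "ry": 0, "rz": 0, "hand": 0.06}, {"x": 0, "y": 0, "z": 0, "rx": 0, "ry": 0, "rz": 0, "hand": 0.06}, {"x": 0, "y": 0, "z": 0.03, "rx": 0, "ry": 0, "rz": 0, "hand": 0.06}, {"x": 0, "y": 0, "z": 0.05, "rx": 0, "ry": 0, "rz": 0, "hand": 0.06}, {"x": 0, "y": 0, "z": 0.05, "rx": 0, "ry": 0, "rz": 0, "hand": 0.06}, {"x": 0, "y": 0.05, "z": 0, "rx": 0, "ry": 0, "rz": 0, "hand": 0.06}, {"x": 0, "y": 0.06, "z": 0, "rx": 0, "ry": 0, "rz": 0, "hand": 0.06}]'

```text
time: 25.85
tool_pos: [0.4646, -0.1971, 0.1568]
ee_rot: [-1.571, -0.002, -0.107]
wrist_force: [1.1, -0.3, -0.7]
width: 0.06
```

Call:
play_rows --steps '[{"x": 0, "y": 0.06, "z": 0, "rx": 0, "ry": 0, "rz": 0, "hand": 0.06}, {"x": 0, "y": 0.06, "z": 0, "rx": 0, "ry": 0, "rz": 0, "hand": 0.06}, {"x": 0, "y": 0.06, "z": 0, "rx": 0, "ry": 0, "rz": 0, "hand": 0.06}, {"x": 0, "y": 0.06, "z": 0, "rx": 0, "ry": 0, "rz": 0, "hand": 0.06}, {"x": 0, "y": 0.06, "z": 0, "rx": 0, "ry": 0, "rz": 0, "hand": 0.06}, {"x": 0, "y": 0, "z": 0, "rx": 0, "ry": 0, "rz": 0, "hand": 0.06}, {"x": 0, "y": 0, "z": 0, "rx": 0, "ry": 0, "rz": 0, "hand": 0.06}]'

```text
time: 26.72
tool_pos: [0.4642, 0.1022, 0.1558]
ee_rot: [-1.572, 0.0, -0.103]
wrist_force: [0.5, 0.3, -0.9]
width: 0.0601
```

```bash
python3 shot.py top b1 340 500 230 330; python3 shot.py scene b2 0 640 0 480; python3 - <<'E'
from h import *
th=-.103;c=(.4734,-.2239);R=np.array([[np.cos(th),np.sin(th)],[-np.sin(th),np.cos(th)]])
for n in("b1","b2"):
    W=cloud(load(n+".npz")); d=(W[...,:2]-c)@R.T; z=W[...,2]
    for k in(84,28,-28,-84):
        m=(abs(d[...,0])<.03)&(abs(d[...,1]-k/1e3)<.027)&(z>.045)
        if m.sum()<20: print(n,k,"few");continue
        zt=np.percentile(z[m],95); t=m&(z>zt-.006)
        print(n,k,"ztop",zt.round(4),"offset mm",((d[t].mean(0)-[0,k/1e3])*1e3).round(1),t.sum())
E
```

```text
[0.46429616 0.1016048  0.15583421] 5
[0.46441069 0.1012233  0.15588124] 1
b1 84 ztop 0.0799 offset mm [ 2.5 -0.6] 36
b1 28 ztop 0.0745 offset mm [0.9 0.2] 85
b1 -28 ztop 0.0891 offset mm [0.6 0.1] 138
b1 -84 ztop 0.0675 offset mm [1.3 0. ] 191
b2 84 ztop 0.0797 offset mm [1.5 1. ] 35
b2 28 ztop 0.0753 offset mm [-0.1  0.7] 58
b2 -28 ztop 0.0891 offset mm [0.9 1.8] 96
b2 -84 ztop 0.0687 offset mm [ 1.2 -0.2] 82
```

View pics/b1.png

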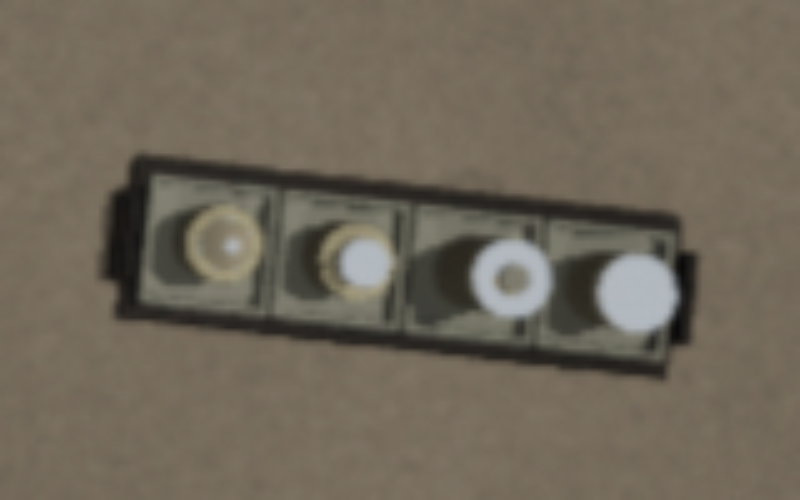

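View pics/b2.png

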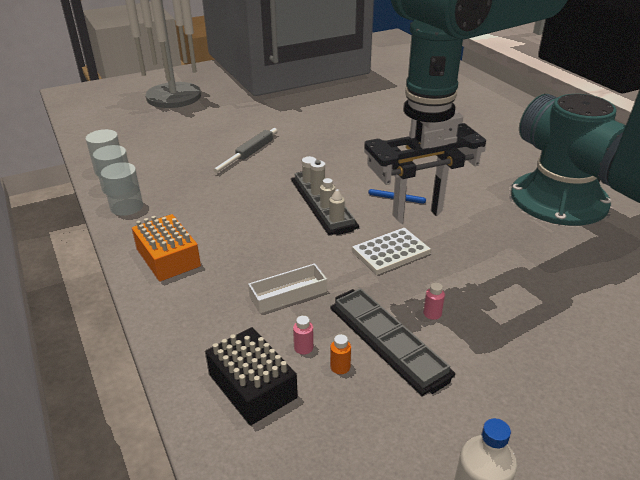

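All four stand upright in reverse order in the rack around (325,195). They are within about 2.5 mm of their pocket centres, and the look-alikes have not moved.

```bash
python3 -c "
from bench import workorder; print(workorder.close_job())"
```

```text
the job is handed in; nothing more can be done
None
```

All four containers are now in the other rack in reverse order, and I handed the job in at about 27 s on the robot's clock. From the left, the new rack holds the dropper bottle, narrow-necked bottle, tall tube and squat jar. The original order from the left was jar, tube, necked bottle, dropper.

**Placing:** I lowered each one until the wrist force showed it was on the pocket floor (3 to 6 N), then released it and lifted clear.

**Final check:** Both cameras show all four upright, with their tops at the expected heights (measurements run 2–3 mm high, as they did at the start). All are within about 2.5 mm of their pocket centres; the dropper is the furthest off. The two cameras differ by up to about 2 mm. The orange and pink look-alikes were not touched, and the gripper was clear of everything.

**Failures:** The first move call was refused because it lacked some required keys, and nothing moved. No other check failed.

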